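# Slide the contact under the welding electrode and start the weld

### The arm

A 7-joint arm with a two-finger parallel gripper is mounted at the origin on the work surface. World frame = base frame: x ahead of the robot, y to its left, z up, the work surface at z = 0. Lengths are in m, angles in degrees, forces in N, time in s.
With the tool pointing down it reaches from about 0.425 to 0.875 m from the base axis. Payload 9.9 kg.
Tool frame: the origin (TCP) lies where the fingers leave the gripper's body, on its centre line; the fingertips stand 73 mm ahead of it and the grasp point (between the pads) lies arm.pinch_z ahead of it (arm.pinch_z is the distance from the TCP to the grasp point, in m); z points along the fingers, y is the line along which they close (so a half turn about z gives the same grasp; the last joint's range is limited). The gripper opens to 85 mm and grips with 20 to 120 N. Pads are 22 mm wide; open, the fingers measure 114 mm over their backs; the gripper's body (76 mm by 85 mm) begins 54 mm behind the grasp point. The pads swing forward as they close: fully open they stand 13 mm farther back than shut.
Start: joints at [-69.316, 32.985, 1.427, 82.34, -0.859, 64.687, -3.237], TCP at [0.29, 0.609, 0.304] pointing down, gripper open.
Joint ranges: [-157.87, 157.87], [-19.46, 123.44], [-87.15, 90], [11.01, 140.99], [-62.26, 242.26], [9.8, 113.94], [-161.44, 161.44]. Speed limits (degrees/s): [127.2, 127.2, 172.46, 172.46, 180, 180, 180].

### API

Orientations are given as a 3x3 rotation matrix whose columns are the frame's x, y, z axes.
In Python, from workcell import arm gives the robot as it stands. The module is installed in compiled form; this text tells all that it offers.
- The arm moves only by the tool drive_tool, never from a script. Its argument "targets" is a list of rows, each a list of 2 entries, a list of its own where there are three numbers: the shift along the tool's x, y, z in cm, then the turn about the tool's z in degrees. In form: [[[tx, ty, tz], twist], ...]. A call has 1 to 20 rows; each row shifts and turns the commanded pose from where the row before left it, along the tool's axes as they then stand; what a row does not reach is not made up. A row lasts 1/8 s, in which the tool goes at most 62.5 mm and 10.7 degrees, less where a joint would pass 70% of its speed; a pose out of reach is approached as far as the arm can. A call is refused whole if a number of a shift passes 6.25 or a number of a turn 10.7, either way. A call with a gripper value outside its range is refused whole. "fingers" is the closure, from -1 (fully open) to 1 (shut), set as the call begins (left out, the last holds). The fingers move at their own pace and stop on an object; "force" is the grip in N (left out, the last holds). Time passes only in rows, so rows that do not move let the fingers close. It gives the time, the measured TCP pose, the force, the opening and the grip force at its end, in the units of the state.
- arm.read_state(): the state, without advancing time (a new reading comes with each control period).
- arm.snapshot(name): name is "side" or "top" or "wrist"; returns the picture (400x640x3 uint8, red, green, blue); there is no depth.
- arm.camera_params(name): a dict with "intrinsics" (3x3 intrinsics, pixels), "rvec" (rotation vector, rad) and "tvec" (3), from world to camera coordinates, as OpenCV has them; the wrist camera has in their place "T_tool_cam" (4x4, takes a point from camera to tool coordinates, whose origin is the TCP and whose axes are the flange's). Camera axes: x right, y down, z forward; pixel columns grow to the right and rows downward; lengths in m; the calibration is good to about 2 mm. The wrist camera is an equidistant fisheye: a pixel r from the principal point sees the ray r / f radians off the axis. A picture is of the moment at which its call begins: read the wrist's pose just before it. camera_params takes no time and is no camera call.
- arm.sign_off(): hands the job in; it is judged then, once.
The state is a dict: "time": time; "joints": joint angles; "qvel": joint speeds; "effort": joint torques, N m; "tcp_pos": TCP position; "tcp_rot": TCP orientation; "contact_force": force on the tool from outside, world axes, zero at the start; "ft_torque": the same for the moment, N m; "width": opening from 0.0 (shut) to 1.0 (fully open); "gripper_force": force on a finger pad.
Only numpy, scipy, OpenCV 4.12 (cv2) and the standard library are available. Lean on these libraries where they do the work, as an engineer would, in place of code of your own. Each camera call takes 0.05 s, during which the arm holds its last target. There are 200 camera calls.

### The job

At the spot welder, push the aluminium carrier plate along the steel bed, without lifting it, until its long rear edge lies flat against the back fence and the small round contact on its copper strap sits exactly under the fixed electrode tip. Only then press the start button down and let it go, leaving the plate where it is. Do not bump the electrode, and leave the parts bin, the spare electrode and the wrench where they are.

Things in the scene. Friction and masses are not known exactly. Their poses are not given: they have to be found in the camera images.
- welder: Fixed spot welder. Origin on the bench (z = 0) straight below the electrode tip; x points from the robot to the back fence, y along the fence. Flat steel bed: x -210 to +45 mm, y -215 to +215 mm, top 12 mm above the bench. A plate flat against the fence has its origin at x = -15 mm.
- fence (a point): Middle of the lower front edge of the back fence, on the bed, 35 mm behind the electrode tip's axis. The fence is a straight dark steel bar, 400 mm long along the welder's y, 12 mm thick, 22 mm higher than the bed.
- electrode_tip (a point): Centre of the end face (6 mm across) of the fixed downward-pointing copper electrode, 40 mm above the bench, 11 mm above the contact when that is below it.
- carrier: Loose aluminium carrier plate on the bed, 100 (x) by 130 (y) by 12 mm thick, about 0.5 kg; origin at the centre of its underside. A copper strap, 26 (x) by 105 (y) by 3 mm, is fixed on top, centred at x = +15 mm. The rear edge, for the fence, is the 130 mm edge at x = +50 mm.
- contact (a point): Top centre of the round silver-grey contact, 16 mm across and 2 mm high, on the copper strap: at x = +15 mm, y = +20 mm in the plate's frame, 17 mm above the plate's underside.
- start_box: Fixed grey control box on the bench, 80 x 80 x 50 mm, to the left or right of the bed; origin at the centre of its underside. It carries the start button in the middle of its top.
- start_button_top (a point): Centre of the top of the black mushroom start button, 40 mm across, 76 mm above the bench when released. Moves with the button.
- start_button (a joint): Travel of the start button in m: 0 released, 0.006 fully down (about 5 N); springs back.
- parts_bin: Bystander: loose grey steel bin of copper clips, 110 x 90 x 55 mm, 0.8 kg, on the other side of the bed from the control box; origin at the centre of its underside.
- spare_electrode: Bystander: loose copper spare electrode standing on the bench right of the bed, 30 mm wide at the foot, 62 mm high; origin at the centre of its underside.
- wrench: Bystander: loose steel wrench lying on the bench left of the bed, along its x; origin at the middle of its underside.
- electrode: The fixed electrode; origin at its tip, axes as the welder's. A 14 mm rod, from 78 mm above the tip a 22 mm brass holder. From 150 mm above the tip a copper arm, 28 mm wide, runs back from the holder to x = +145 mm, then sideways to a 60 mm square column at x = +145, y = +140 mm, 285 mm high on a 100 x 120 mm foot.
Not all that is in view belongs to the job. Leave any green or red look-alike of the start_box alone.

How it is judged:
By the outcome, as a careful person would: the job done as asked, in the order asked, and still so for the second after the job is handed in, with the robot touching nothing.
It also fails if it takes over 64 s, if anything falls off the work surface, if the arm or the gripper's body presses on something with over 40 N, if the wrist force passes 120 N, or if a joint passes its speed limit or range.

## Working session

There is one attempt and no reset: what is moved stays moved. The work goes in short steps, Python scripts to look and compute and a tool call to move; the robot and the scene stay as the last step left them, time stands still between calls to the robot, and variables do not carry over. Pictures are saved under pics/ and viewed, at most 10 in all, crops included, and the job is handed in when it is done.

Besides the shell and the picture viewer there is one more tool, called after "Request:" as name(argument=value, ...), one argument or row to a line, values as JSON. drive_tool: Moves the arm, as the interface text tells. Its arguments: {"type":"object","properties":{"targets":{"type":"array","items":{"type":"array"}},"fingers":{"type":"number"},"force":{"type":"number"}},"required":["targets"]}

```bash
mkdir -p pics
python3 - <<'E'
from workcell import arm
import cv2,numpy as np
s=arm.read_state();print({k:np.round(v,3).tolist() for k,v in s.items()},arm.pinch_z)
for n in("top","side"):
    cv2.imwrite(f"pics/{n}0.png",arm.snapshot(n)[:,:,::-1]);p=arm.camera_params(n);print(n,p)
E
```

```text
{'time': 0.0, 'joints': [-69.315, 33.034, 1.422, 82.389, -0.86, 64.687, -3.237], 'qvel': [0.07, -0.026, 0.093, -0.071, -0.003, 0.01, -0.077], 'effort': [-0.001, -76.575, 2.25, -28.595, 0.015, 0.013, -0.0], 'tcp_pos': [0.29, 0.609, 0.303], 'tcp_rot': [[-0.903, 0.43, -0.001], [0.43, 0.903, -0.002], [-0.0, -0.002, -1.0]], 'contact_force': [0.044, 0.793, 0.287], 'ft_torque': [0.011, -0.002, -0.039], 'gripper_force': 0.0, 'width': 1.001} 0.0539
top {'intrinsics': array([[392.85482345,   0.        , 314.56405665],
       [  0.        , 392.85482345, 204.45645406],
       [  0.        ,   0.        ,   1.        ]]), 'rvec': array([ 2.154804  , -2.20189956,  0.10324121]), 'tvec': array([-0.02775136,  0.54018345,  1.04414672])}
side {'intrinsics': array([[398.968861  ,   0.        , 315.93437656],
       [  0.        , 398.968861  , 197.09493376],
       [  0.        ,   0.        ,   1.        ]]), 'rvec': array([ 2.28978008, -0.12048042,  0.07496931]), 'tvec': array([-0.55313207,  0.07554099,  1.12298827])}
```

View pics/top0.png

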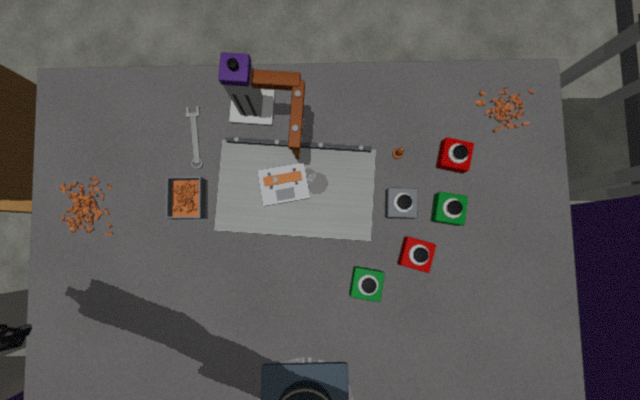

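View pics/side0.png

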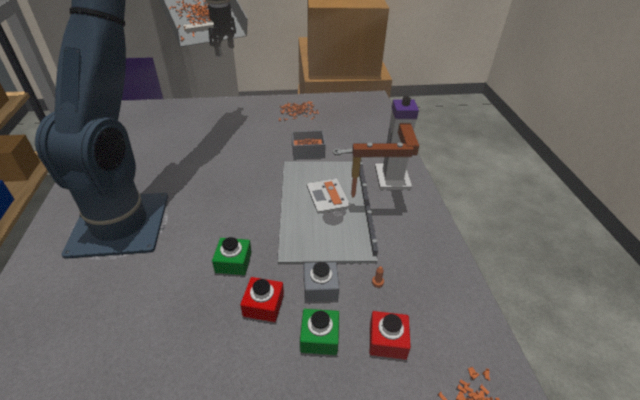

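The top view shows the bed (216–376, 140–240), the plate near (284,184), and the electrode arm ending near (295,148). The grey box at (402,203) is the only grey one. The boxes at (457,155), (451,208), (418,254) and (368,285) are red or green look-alikes. The bin is at (186,198), the spare at (398,153), the wrench at (195,137). I'll enlarge to confirm.

```bash
cat > h.py <<'E'
import numpy as np,cv2
from workcell import arm
def cam(n):
    p=arm.camera_params(n);return p["intrinsics"],cv2.Rodrigues(p["rvec"])[0],p["tvec"].reshape(3)
def onz(n,uv,z):
    K,R,t=cam(n);uv=np.atleast_2d(np.array(uv,float))
    d=np.c_[uv,np.ones(len(uv))]@np.linalg.inv(K).T@R;c=-R.T@t
    return c+d*((z-c[2])/d[:,2])[:,None]
def proj(n,P):
    K,R,t=cam(n);q=(np.atleast_2d(P)@R.T+t)@K.T;return q[:,:2]/q[:,2:]
def crop(src,dst,x0,y0,w,h,s):
    cv2.imwrite(dst,cv2.resize(cv2.imread(src)[y0:y0+h,x0:x0+w],None,fx=s,fy=s,interpolation=cv2.INTER_CUBIC))
E
python3 - <<'E'
from h import *
crop("pics/top0.png","pics/c1.png",205,120,200,130,4)
crop("pics/side0.png","pics/c2.png",270,130,130,150,4)
for n in("top","side"):
    K,R,t=cam(n);print(n,-R.T@t)
E
```

```text
top [ 0.44445984 -0.03240694  1.08821686]
side [ 0.44926828 -0.84902578  0.80627378]
```

View pics/c1.png

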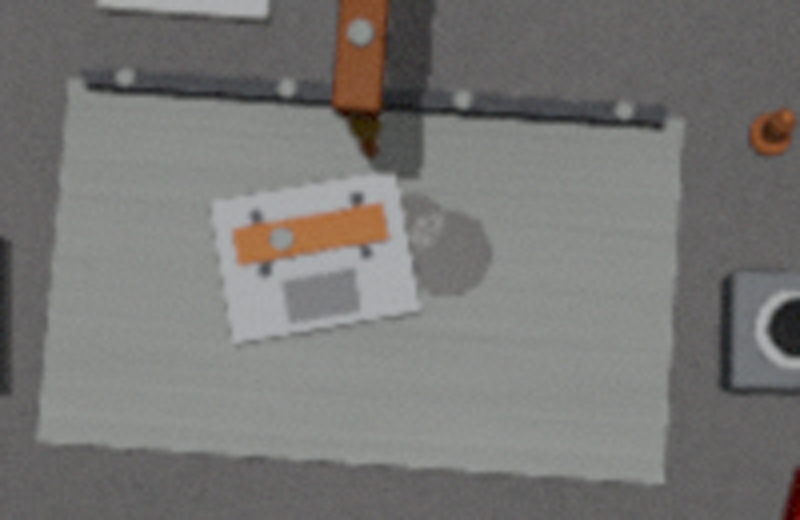

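View pics/c2.png

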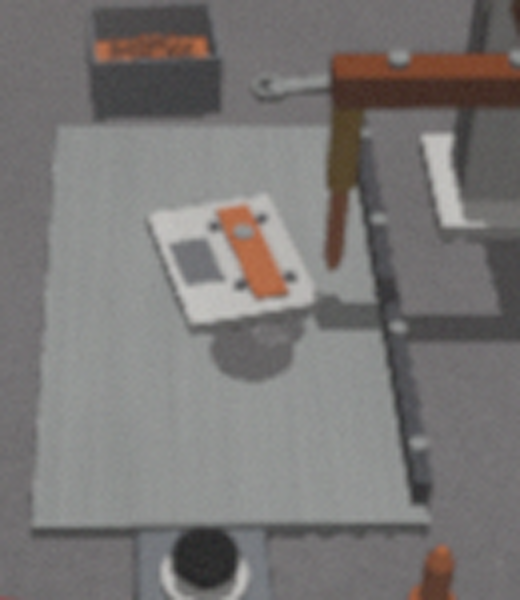

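Both crops agree: contact at top px (275.1,179.3), side px (330.4,187.7); electrode tip at top (297.6,158.4), side (353,196.1). The grey-only start box is next to the bed's right end. The dark disc beside the plate looks like a stain. Next I fit the poses.

```bash
cat >> h.py <<'E'
from scipy.optimize import least_squares
def fit(obs,x0):  # obs: (cam, local xyz, pixel)
    def W(p,L):
        c,s=np.cos(p[2]),np.sin(p[2]);L=np.array(L);return np.c_[p[0]+c*L[:,0]-s*L[:,1],p[1]+s*L[:,0]+c*L[:,1],L[:,2]]
    def f(p):
        return np.concatenate([(proj(n,W(p,[l]))[0]-u) for n,l,u in obs])
    r=least_squares(f,x0,loss="soft_l1");return r.x,r.fun.reshape(-1,2)
def c2p(x0,y0,u,s=4): return (np.array(u)+.5)/s-.5+[x0,y0]
E
python3 - <<'E'
from h import *
T=lambda u:c2p(205,120,u); S=lambda u:c2p(270,130,u)
print("contact",onz("top",T([281,238]),.029),onz("side",S([243,232]),.029))
print("tip",onz("top",T([372,155]),.04),onz("side",S([333,267]),.04))
b=.012
w=[("top",(.045,.215,b),T([75,80])),("top",(.045,-.215,b),T([685,118])),("top",(-.21,-.215,b),T([662,482])),("top",(-.21,.215,b),T([38,440])),
("side",(-.21,.215,b),S([57,126])),("side",(-.21,-.215,b),S([34,525])),("side",(.045,-.215,b),S([430,522])),("top",(0,0,.04),T([372,155])),("side",(0,0,.04),S([333,267]))]
x,r=fit(w,[.6,0,0]);print("welder",x,np.degrees(x[2]));print(r.round(1).tolist())
z=.024
c=[("top",(.05,.065,z),T([212,201])),("top",(.05,-.065,z),T([393,173])),("top",(-.05,-.065,z),T([421,310])),("top",(-.05,.065,z),T([234,343])),
("side",(-.05,.065,z),S([148,216])),("side",(.05,.065,z),S([268,194])),("side",(.05,-.065,z),S([315,300])),("side",(-.05,-.065,z),S([192,323])),
("top",(.015,.02,.029),T([281,238])),("side",(.015,.02,.029),S([243,232]))]
y,r=fit(c,[.55,0,0]);print("plate",y,np.degrees(y[2]));print(r.round(1).tolist())
print("start btn",onz("top",[[403,203]],.076),onz("side",[[321,269]],.076))
print("bin",onz("top",[[187,198]],.055),"spare",onz("top",[[397,156]],.0),"wr",onz("top",[[192,107],[197,165]],.0))
d=y-x;C,s=np.cos(x[2]),np.sin(x[2]);print("plate in welder",C*d[0]+s*d[1],-s*d[0]+C*d[1],np.degrees(d[2]))
E
```

```text
contact [[0.61053317 0.06708514 0.029     ]] [[0.60794897 0.06760998 0.029     ]]
tip [[0.66422196 0.00378842 0.04      ]] [[0.6656983  0.00900867 0.04      ]]
welder [ 0.66569828  0.00518002 -0.0892001 ] -5.110789051770736
[[-1.6, -0.7], [-0.3, 0.1], [0.5, 0.8], [-0.6, 0.6], [0.2, 0.2], [-0.4, 0.8], [0.5, 0.8], [-0.5, -0.5], [0.2, 0.9]]
plate [0.59742925 0.04517535 0.15376694] 8.810196706083053
[[-1.0, 0.4], [0.6, -0.7], [-0.1, 0.7], [-0.5, 0.7], [-0.2, -0.5], [0.6, 0.1], [2.3, 0.7], [-0.1, 0.8], [-0.0, 0.5], [0.4, 0.1]]
start btn [[ 0.53371165 -0.26820178  0.076     ]] [[ 0.53640846 -0.27476354  0.076     ]]
bin [[0.56102713 0.29715707 0.055     ]] spare [[ 0.67355761 -0.27456795  0.        ]] wr [[0.82687624 0.30235437 0.        ]
 [0.65965353 0.28737986 0.        ]]
plate in welder -0.07156046928500434 0.033754788811545276 13.920985757853789
```

```bash
cat >> h.py <<'E'
WP=np.array([.6657,.0052]);WY=np.radians(-5.1)   # welder pose
def R2(a): return np.array([[np.cos(a),-np.sin(a)],[np.sin(a),np.cos(a)]])
def w2(p): return WP+R2(WY)@np.array(p)
def delta(xy,z,yaw):  # target TCP world xy,z, tool-y heading deg -> twist first, then shift in the turned tool axes (cm)
    s=arm.read_state();R=s["tcp_rot"];h=np.degrees(np.arctan2(R[1][1],R[0][1]))
    tw=-((yaw-h+180)%360-180);y=np.radians(yaw)
    Y=np.array([np.cos(y),np.sin(y),0]);Z=np.array([0,0,-1.]);X=np.cross(Y,Z)
    d=np.array([*xy,z])-s["tcp_pos"];print("tcp",np.round(s["tcp_pos"],4),"head",round(h,2),"twist",round(tw,2),"shift cm",np.round(100*np.array([X@d,Y@d,Z@d]),2),"F",np.round(s["contact_force"],1),"w",round(float(s["width"]),2))
E
python3 - <<'E'
from h import *
pl=np.array([.5974,.0452]);a=np.radians(8.8)
t=pl+R2(a)@[0,.065+.011+.014];print(t)
delta(t,.18,8.8)
print(arm.camera_params("wrist"))
E
```

```text
[0.58363127 0.13414055]
tcp [0.2903 0.6091 0.3031] head 64.52 twist 55.72 shift cm [-51.42  21.72  12.31] F [-0.2 -0.3  0.3] w 0.99
{'intrinsics': array([[309.70691629,   0.        , 318.67667454],
       [  0.        , 309.70691629, 200.29785455],
       [  0.        ,   0.        ,   1.        ]]), 'T_tool_cam': array([[-1.20224416e-03, -9.50942627e-01, -3.09364953e-01,
         7.82082551e-02],
       [ 9.99998036e-01, -6.55814153e-04, -1.87028351e-03,
        -3.23176388e-04],
       [ 1.57564640e-03, -3.09366594e-01,  9.50941548e-01,
        -6.99785793e-02],
       [ 0.00000000e+00,  0.00000000e+00,  0.00000000e+00,
         1.00000000e+00]])}
```

Request:
drive_tool(
  targets=[
    [[0,0,0],9.3],
    [[0,0,0],9.3],
    [[0,0,0],9.3],
    [[0,0,0],9.3],
    [[0,0,0],9.3],
    [[0,0,0],9.2],
    [[-3.67,1.55,0.88],0],
    [[-3.67,1.55,0.88],0],
    [[-3.67,1.55,0.88],0],
    [[-3.67,1.55,0.88],0],
    [[-3.67,1.55,0.88],0],
    [[-3.67,1.55,0.88],0],
    [[-3.67,1.55,0.88],0],
    [[-3.67,1.55,0.88],0],
    [[-3.67,1.55,0.88],0],
    [[-3.67,1.55,0.88],0],
    [[-3.67,1.55,0.88],0],
    [[-3.67,1.55,0.88],0],
    [[-3.67,1.55,0.88],0],
    [[-3.67,1.55,0.88],0],
  ],
  fingers=-0.35,
)

```text
time: 2.6
tcp_pos: [0.584, 0.1338, 0.1801]
tcp_rot: [[-0.153, 0.988, -0.001], [0.988, 0.153, -0.0], [0.0, -0.001, -1.0]]
contact_force: [-0.5, 0.1, 0.4]
width: 0.678
gripper_force: 0.0
```

Run:
```python
from h import *
delta([.5836,.1341],.10,8.8)
cv2.imwrite("pics/w1.png",arm.snapshot("wrist")[:,:,::-1])
```

```text
tcp [0.584  0.1338 0.1801] head 8.83 twist 0.03 shift cm [ 0.04 -0.04  8.01] F [-0.5  0.1  0.4] w 0.68
```

View pics/w1.png

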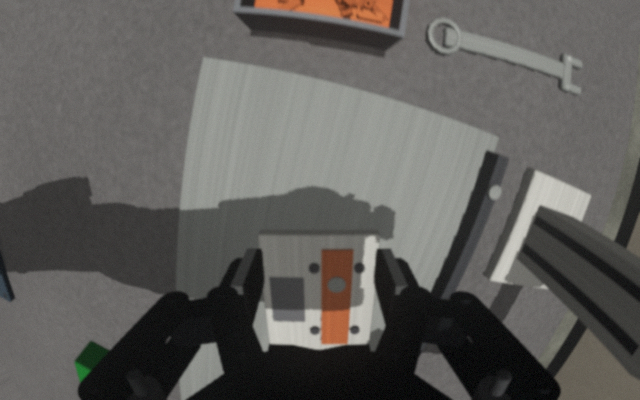

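The wrist view shows the plate's +y edge at row 232, columns 261–378. It is parallel to the finger line and centred on it. Next I descend with care.

Request:
drive_tool(
  targets=[
    [[0,0,2.5],0],
    [[0,0,2.5],0],
    [[0,0,2],0],
    [[0,0,1],0],
    [[0,0,0.4],0],
    [[0,0,0.4],0],
    [[0,0,0.2],0],
    [[0,0,0],0],
  ],
)

```text
time: 3.65
tcp_pos: [0.5837, 0.1349, 0.0909]
tcp_rot: [[-0.153, 0.988, 0.0], [0.988, 0.153, 0.0], [0.0, 0.0, -1.0]]
contact_force: [0.2, -0.1, -0.7]
width: 0.675
gripper_force: 0.0
```

Request:
drive_tool(
  targets=[
    [[0,0,0.2],0],
    [[0,0,0.2],0],
  ],
)

```text
time: 3.9
tcp_pos: [0.5837, 0.1349, 0.0868]
tcp_rot: [[-0.153, 0.988, 0.0], [0.988, 0.153, 0.0], [0.0, 0.0, -1.0]]
contact_force: [-0.4, 0.1, 0.8]
width: 0.68
gripper_force: 0.0
```

Request:
drive_tool(
  targets=[
    [[0,0,0.2],0],
    [[0,0,0],0],
  ],
)

```text
time: 4.15
tcp_pos: [0.5835, 0.1348, 0.0845]
tcp_rot: [[-0.153, 0.988, -0.0], [0.988, 0.153, -0.0], [-0.0, -0.0, -1.0]]
contact_force: [0.1, -0.3, -0.6]
width: 0.673
gripper_force: 0.0
```

Request:
drive_tool(
  targets=[
    [[0,0,0.15],0],
    [[0,0,0],0],
  ],
)

```text
time: 4.4
tcp_pos: [0.5836, 0.1348, 0.0831]
tcp_rot: [[-0.153, 0.988, -0.0], [0.988, 0.153, -0.0], [-0.0, -0.0, -1.0]]
contact_force: [0.2, 0.9, -0.0]
width: 0.67
gripper_force: 0.0
```

Request:
drive_tool(
  targets=[
    [[0,0,0.15],0],
    [[0,0,0],0],
  ],
)

```text
time: 4.65
tcp_pos: [0.5836, 0.1348, 0.0816]
tcp_rot: [[-0.153, 0.988, -0.0], [0.988, 0.153, -0.0], [-0.0, -0.0, -1.0]]
contact_force: [0.6, 0.2, -0.3]
width: 0.678
gripper_force: 0.0
```

Request:
drive_tool(
  targets=[
    [[0,0,0.1],0],
    [[0,0,0],0],
  ],
)

```text
time: 4.9
tcp_pos: [0.5836, 0.1349, 0.0806]
tcp_rot: [[-0.153, 0.988, -0.0], [0.988, 0.153, -0.0], [0.0, -0.0, -1.0]]
contact_force: [-0.0, 0.4, 0.1]
width: 0.674
gripper_force: 0.0
```

Request:
drive_tool(
  targets=[
    [[-0.4,0,-0.05],0],
    [[-0.4,0,0],0],
    [[-0.2,0,0],0],
    [[-0.2,0,0],0],
    [[-0.1,0,0],0],
    [[-0.1,0,0],0],
    [[0,0,0],0],
  ],
)

```text
time: 5.78
tcp_pos: [0.5857, 0.1213, 0.0812]
tcp_rot: [[-0.154, 0.988, -0.0], [0.988, 0.154, 0.0], [0.0, 0.0, -1.0]]
contact_force: [-0.4, 1.6, 0.6]
width: 0.672
gripper_force: 1.0
```

```bash
cat >> h.py <<'E'
from scipy.linalg import logm
def sweep(xy,yaw,n):  # constant body twist to the target: rows of [tx,ty] cm and twist deg
    s=arm.read_state();R=s["tcp_rot"];h=np.arctan2(R[1][1],R[0][1])
    M=lambda p,a:np.block([[R2(a-np.pi/2),np.array(p).reshape(2,1)],[np.zeros((1,2)),np.ones((1,1))]]) # y axis heading a
    L=logm(np.linalg.inv(M(s["tcp_pos"][:2],h))@M(xy,np.radians(yaw))).real/n
    # body axes there: (x',y') with y'=tool y, x'=-tool x (tool z down)
    print("row: tx,ty cm",np.round([-100*L[0,2],100*L[1,2]],3),"twist",round(-np.degrees(L[1,0]),2),"F",np.round(s["contact_force"],1))
def inw():
    s=arm.read_state();R=s["tcp_rot"];print("tcp in welder mm",np.round(1000*R2(-WY)@(s["tcp_pos"][:2]-WP),1),"z",round(s["tcp_pos"][2],4),"head rel",round(np.degrees(np.arctan2(R[1][1],R[0][1])-WY),2),"F",np.round(s["contact_force"],1))
E
python3 - <<'E'
from h import *
inw();sweep(w2([-.065,.058]),-5.1,16)
E
```

```text
tcp in welder mm [-90.  108.5] z 0.0812 head rel 13.93 F [-0.4  1.6  0.6]
row: tx,ty cm [-0.333  0.117] twist 0.87 F [-0.4  1.6  0.6]
```

Request:
drive_tool(
  targets=[
    [[-0.33,0.12,0],0.87],
    [[-0.33,0.12,0],0.87],
    [[-0.33,0.12,0],0.87],
    [[-0.33,0.12,0],0.87],
    [[-0.33,0.12,0],0.87],
    [[-0.33,0.12,0],0.87],
    [[-0.33,0.12,0],0.87],
    [[-0.33,0.12,0],0.87],
    [[-0.33,0.12,0],0.87],
    [[-0.33,0.12,0],0.87],
    [[-0.33,0.12,0],0.87],
    [[-0.33,0.12,0],0.87],
    [[-0.33,0.12,0],0.87],
    [[-0.33,0.12,0],0.87],
    [[-0.33,0.12,0],0.87],
    [[-0.33,0.12,0],0.87],
    [[0,0,0],0],
  ],
)

```text
time: 7.9
tcp_pos: [0.607, 0.0684, 0.0812]
tcp_rot: [[0.09, 0.996, -0.0], [0.996, -0.09, -0.001], [-0.001, -0.0, -1.0]]
contact_force: [-0.3, -0.3, 0.9]
width: 0.675
gripper_force: 0.0
```

Run:
```python
from h import *
inw()
for n in("top","side","wrist"): cv2.imwrite(f"pics/{n}1.png",arm.snapshot(n)[:,:,::-1])
a=cv2.resize(cv2.imread("pics/top1.png")[130:230,230:350],None,fx=4,fy=4,interpolation=cv2.INTER_CUBIC)
b=cv2.resize(cv2.imread("pics/side1.png")[150:250,300:380],None,fx=4,fy=4,interpolation=cv2.INTER_CUBIC)
cv2.imwrite("pics/c3.png",np.hstack([a,b]))
```

```text
tcp in welder mm [-64.1  57.7] z 0.0812 head rel -0.06 F [-0.3 -0.3  0.9]
```

View pics/c3.png

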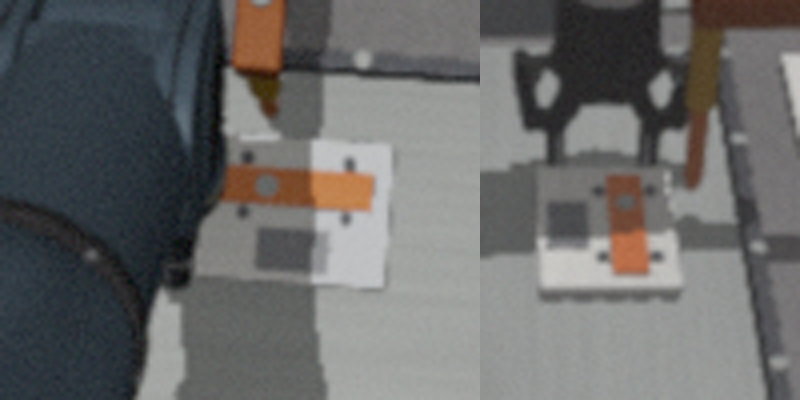

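Now both views show the plate square to the fence. Contact: top crop (267,185), side (146,201). Tip: top (268,118), side (213,187).

Run:
```python
from h import *
T=lambda u:c2p(230,130,u); S=lambda u:c2p(300,150,u)
for n,c,t in(("top",T([267,185]),T([268,118])),("side",S([146,201]),S([213,187]))):
    d=(onz(n,[c],.029)-onz(n,[t],.04))[0,:2];print(n,"contact-tip in welder mm",1000*R2(-WY)@d)
# plate edges direction: right edge corners / rear
p=onz("top",[T([391,144]),T([383,288]),T([196,275])],.024)[:,:2];print((p-WP)@R2(WY)*1000)
f=onz("top",[T([0,0])],.034)
for e in ((p[0]-p[1]),(p[1]-p[2])): print("edge heading rel",np.degrees(np.arctan2(e[1],e[0])-WY))
# fence heading from initial picture (top front edge)
F=lambda u:c2p(205,120,u)
q=onz("top",[F([84,83]),F([664,122])],.034)[:,:2];e=q[0]-q[1];print("fence heading",np.degrees(np.arctan2(e[1],e[0]))-90,np.linalg.norm(e),(q-WP)@R2(WY)*1000)
# sub-pixel: silver contact & tip vs bolts
```

```text
top contact-tip in welder mm [-43.97776254  -2.00587914]
side contact-tip in welder mm [-48.65451292  -2.72621449]
[[ -12.63271028  -83.56326576]
 [-112.05383441  -84.50715926]
 [-111.78623532   43.06541999]]
edge heading rel 0.5439436521907746
edge heading rel -90.1201847289316
fence heading -5.10056572808999 0.3968398731441606 [[  36.25277699  198.46943678]
 [  36.24885866 -198.37043634]]
```

Request:
drive_tool(
  targets=[
    [[1,0,0],0],
    [[1.5,0,-0.5],0],
    [[0,-1,-3],0],
    [[0,-2,-3],0],
    [[0,-2,-3],0],
    [[0,0,0],-10],
    [[0,0,0],-10],
    [[0,0,0],-10],
    [[0,0,0],-10],
    [[0,0,0],-10],
    [[0,0,0],-10],
    [[0,0,0],-10],
    [[0,0,0],-10],
    [[0,0,0],-10],
    [[0,0,0],0],
  ],
)

```text
time: 9.93
tcp_pos: [0.5595, 0.0994, 0.1765]
tcp_rot: [[-0.996, 0.089, 0.0], [0.089, 0.996, 0.001], [-0.0, 0.001, -1.0]]
contact_force: [-0.1, -0.9, -0.3]
width: 0.676
gripper_force: 0.0
```

Run:
```python
from h import *
inw();delta(w2([-.1375,-.0195]),.0812,84.9)
```

```text
tcp in welder mm [-114.2   84.4] z 0.1765 head rel 89.98 F [-0.1 -0.9 -0.3]
tcp [0.5595 0.0994 0.1765] head 84.88 twist -0.02 shift cm [  2.33 -10.39   9.53] F [-0.1 -0.9 -0.3] w 0.68
```

Request:
drive_tool(
  targets=[
    [[0.6,-2.6,0],0],
    [[0.6,-2.6,0],0],
    [[0.6,-2.6,1],0],
    [[0.53,-2.59,1],0],
    [[0,0,2],0],
    [[0,0,2],0],
    [[0,0,1.5],0],
    [[0,0,1],0],
    [[0,0,0.6],0],
    [[0,0,0.4],0],
    [[0,0,0],0],
  ],
)

```text
time: 11.3
tcp_pos: [0.527, -0.0029, 0.0812]
tcp_rot: [[-0.996, 0.089, 0.0], [0.089, 0.996, -0.0], [-0.0, -0.0, -1.0]]
contact_force: [-0.2, 0.1, -1.0]
width: 0.679
gripper_force: 0.0
```

Request:
drive_tool(
  targets=[
    [[-0.5,0,0],0],
    [[-0.5,0,0],0],
    [[-0.2,0,0],0],
    [[-0.2,0,0],0],
    [[-0.2,0,0],0],
  ],
)

```text
time: 11.92
tcp_pos: [0.5425, -0.0044, 0.0811]
tcp_rot: [[-0.996, 0.089, -0.001], [0.089, 0.996, -0.0], [0.001, -0.0, -1.0]]
contact_force: [-2.2, 1.1, 1.3]
width: 0.671
gripper_force: 1.3
```

Request:
drive_tool(
  targets=[
    [[-0.3,0.02,0],0],
    [[-0.3,0.02,0],0],
    [[-0.3,0.02,0],0],
    [[-0.3,0.02,0],0],
    [[-0.3,0.02,0],0],
    [[-0.3,0.02,0],0],
    [[-0.3,0.02,0],0],
    [[-0.3,0.02,0],0],
    [[-0.3,0.02,0],0],
    [[-0.3,0.02,0],0],
    [[-0.2,0.02,0],0],
    [[-0.2,0.01,0],0],
    [[0,0,0],0],
  ],
)

```text
time: 13.55
tcp_pos: [0.5773, -0.005, 0.0813]
tcp_rot: [[-0.996, 0.089, 0.001], [0.089, 0.996, 0.0], [-0.001, 0.0, -1.0]]
contact_force: [0.2, -0.9, 0.3]
width: 0.674
gripper_force: 0.3
```

Run:
```python
from h import *
inw()
for n in("top","side","wrist"): cv2.imwrite(f"pics/{n}2.png",arm.snapshot(n)[:,:,::-1])
a=cv2.resize(cv2.imread("pics/top2.png")[130:210,240:345],None,fx=4,fy=4,interpolation=cv2.INTER_CUBIC)
b=cv2.resize(cv2.imread("pics/side2.png")[160:240,310:390],None,fx=4,fy=4,interpolation=cv2.INTER_CUBIC)
c=cv2.imread("pics/wrist2.png")[200:400,140:500]
m=np.zeros((600,740,3),np.uint8);m[:320,:420]=a;m[:320,420:740]=b;m[330:530,:360]=c
cv2.imwrite("pics/c4.png",m)
```

```text
tcp in welder mm [-87.1 -18.1] z 0.0813 head rel 90.0 F [ 0.2 -0.9  0.3]
```

View pics/c4.png

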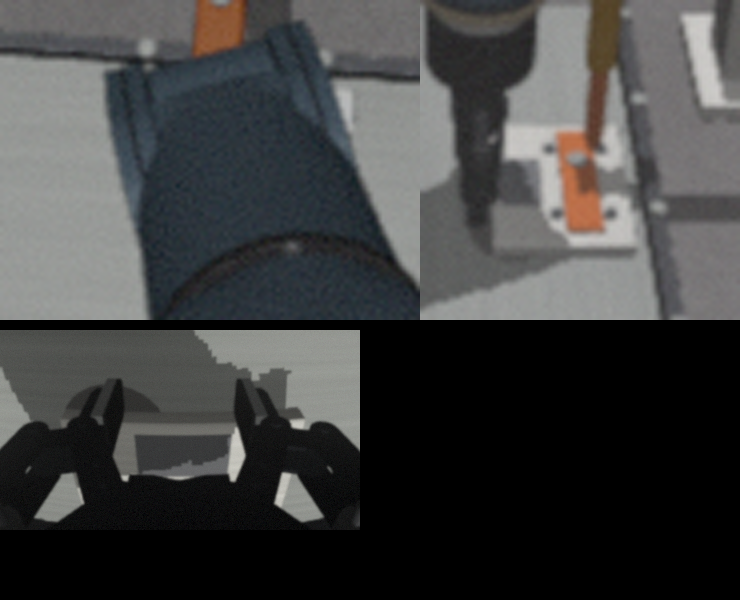

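The top view is blocked by the arm. The side crop shows contact (157,158) and tip (173,148).

Run:
```python
from h import *
S=lambda u:c2p(310,160,u)
c,t=S([157,158]),S([173,148])
d=(onz("side",[c],.029)-onz("side",[t],.04))[0,:2];print(1000*R2(-WY)@d)
for dv in(-3,3): print(dv,1000*R2(-WY)@((onz("side",[c+[0,dv/4]],.029)-onz("side",[t],.04))[0,:2]))
# plate near-side (y=-.065) top edge and corners, side view
p=onz("side",[S([495,245])-[420/4,0],S([635,245])-[420/4,0]],.024)[:,:2];print((p-WP)@R2(WY)*1000)
```

```text
[-10.81910495   1.45982157]
-3 [-10.53636438   4.78493443]
3 [-11.10064351  -1.8511553 ]
[[-75.36130783 -80.98832822]
 [ 22.32036527 -81.7558928 ]]
```

Request:
drive_tool(
  targets=[
    [[-0.2,0,0],0],
    [[-0.2,0,0],0],
    [[-0.2,0,0],0],
    [[-0.2,0,0],0],
    [[-0.1,0,0],0],
  ],
)

```text
time: 14.32
tcp_pos: [0.5861, -0.0059, 0.0811]
tcp_rot: [[-0.996, 0.089, -0.0], [0.089, 0.996, -0.0], [0.0, -0.0, -1.0]]
contact_force: [-2.9, -0.3, 1.7]
width: 0.672
gripper_force: 1.4
```

Request:
drive_tool(
  targets=[
    [[-0.1,0,0],0],
    [[-0.1,0,0],0],
  ],
)

```text
time: 14.58
tcp_pos: [0.5873, -0.006, 0.0811]
tcp_rot: [[-0.996, 0.089, -0.002], [0.089, 0.996, -0.0], [0.002, -0.0, -1.0]]
contact_force: [-7.2, 1.2, 5.3]
width: 0.669
gripper_force: 3.4
```

Request:
drive_tool(
  targets=[
    [[-0.1,0,0],0],
  ],
)

```text
time: 14.7
tcp_pos: [0.5875, -0.006, 0.081]
tcp_rot: [[-0.996, 0.089, -0.003], [0.089, 0.996, -0.0], [0.003, -0.0, -1.0]]
contact_force: [-9.6, 1.0, 6.9]
width: 0.676
gripper_force: 4.9
```

Request:
drive_tool(
  targets=[
    [[-0.1,0,0],0],
    [[0,0,0],0],
    [[0.2,0,0],0],
    [[0.4,0,0],0],
    [[1.5,0,0],0],
    [[2,0,-2],0],
    [[0,-2,-4],0],
    [[0,-4,-4],0],
    [[0,-5,0],0],
    [[0,-5,0],0],
    [[0,-5,0],0],
    [[0,-3,0],0],
    [[0,0,0],0],
  ],
)

```text
time: 16.32
tcp_pos: [0.5274, -0.2451, 0.1813]
tcp_rot: [[-0.996, 0.094, 0.001], [0.094, 0.996, -0.002], [-0.001, -0.002, -1.0]]
contact_force: [-0.6, -0.4, 0.1]
width: 0.677
gripper_force: 0.0
```

Run:
```python
from h import *
inw()
for n in("top","side"): cv2.imwrite(f"pics/{n}3.png",arm.snapshot(n)[:,:,::-1])
a=cv2.resize(cv2.imread("pics/top3.png")[130:195,255:335],None,fx=5,fy=5,interpolation=cv2.INTER_CUBIC)
b=cv2.resize(cv2.imread("pics/side3.png")[160:240,310:390],None,fx=5,fy=5,interpolation=cv2.INTER_CUBIC)
m=np.zeros((400,800,3),np.uint8);m[:325,:400]=a;m[:400,400:800]=b
cv2.imwrite("pics/c5.png",m)
```

```text
tcp in welder mm [-115.5 -261.6] z 0.1813 head rel 89.71 F [-0.6 -0.4  0.1]
```

View pics/c5.png

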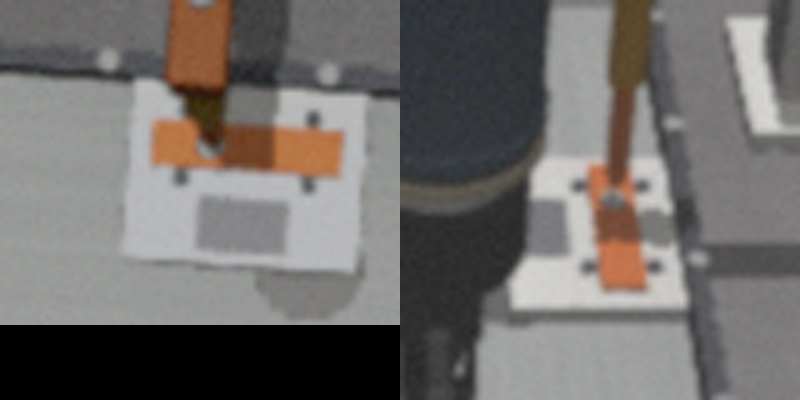

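The top crop shows the contact at about (210,149), directly below the electrode end at (210,138). The plate corners are at (135,82), (368,95), (357,271), (123,256), and the rear edge runs along the fence. Next I put numbers on the offset.

Run:
```python
from h import *
T=lambda u:c2p(255,130,u,5); S=lambda u:c2p(310,160,[u[0]-400,u[1]],5)
z=.024
o=[("top",(.05,.065,z),T([135,82])),("top",(.05,-.065,z),T([368,95])),("top",(-.05,-.065,z),T([357,271])),("top",(-.05,.065,z),T([123,256])),
("top",(.015,.0525,.027),T([152,143])),("top",(.015,-.0525,.027),T([342,152]))]
tips=[c2p(205,120,[372,155]),c2p(230,130,[268,118]),T([210,138])]
tp=onz("top",tips,.04)[:,:2]
print("tips top, welder mm",((tp-WP)@R2(WY)*1000).round(1).tolist())
y,r=fit(o,[.65,-.01,-.09]);print(r.round(1).tolist())
c=y[:2]+R2(y[2])@[.015,.02]
print("plate yaw rel fence",np.degrees(y[2]-WY),"contact welder mm",R2(-WY)@(c-WP)*1000)
# grey contact segmentation in top: centroid of non-orange pixels on the strap near the contact
print("contact direct top",((onz("top",[T([210,149])],.029)[0,:2]-WP)@R2(WY)*1000),"side",((onz("side",[S([613,198])],.029)[0,:2]-WP)@R2(WY)*1000),"tip side",((onz("side",[S([619,184]),c2p(270,130,[333,267]),c2p(300,150,[213,187])],.04)[:,:2]-WP)@R2(WY)*1000).round(1).tolist())
im=cv2.imread("pics/top3.png")[150:170,286:310].astype(int);
print((im[:,:,2]-im[:,:,0])[4:16])
```

```text
tips top, welder mm [[-1.3, -1.5], [-3.6, 1.0], [1.7, 1.5]]
[[-0.3, -0.5], [0.2, -0.4], [0.4, 0.3], [-0.3, 0.6], [-0.1, -0.2], [0.2, 0.2]]
plate yaw rel fence 0.5201872757226655 contact welder mm [0.29971167 1.47365296]
contact direct top [-2.11089788  1.63990641] side [-1.49577848  3.75442494] tip side [[1.2, 3.7], [-0.3, 3.8], [-0.3, 3.8]]
[[ 68  85  82  79  74  89 101  95  69  46  49  46  46  36  27  23  20  20
   13   9  10  10   9   9]
 [ 90 116 118 115 116 118 112 115  92  61  37  37  48  58  61  57  56  52
   51  46  46  47  42  46]
 [ 97 114 114 110 115 117 116 110  88  59  45  53  43  58  77  74  71  76
   72  76  76  72  68  79]
 [107 114 110 116 113 116 115 104  69  41  40  58  40  46  67  76  76  80
   79  74  78  75  74  88]
 [106 113 114 115 118 118 112  97  45  18  28  36  24  33  62  75  78  76
   77  76  77  73  76  84]
 [107 114 116 114 114 113 114 103  41   4   6  14  13  19  58  74  77  79
   77  71  78  77  70  88]
 [109 113 115 113 115 111 114 108  60  10   3   2  11  35  68  72  74  77
   81  74  78  74  73  86]
 [109 116 113 114 116 112 116 117  99  57  36  38  53  66  76  78  80  77
   81  76  76  77  75  88]
 [ 76  77  79  91 103 109 114 105 106  96  91  95  99  84  67  73  75  72
   72  77  77  81  73  87]
 [ 16  19  23  29  48  57  56  45  42  48  54  55  66  48  38  36  39  46
   49  53  64  65  68  82]
 [ -2  -2  -2  -1   0   7   0  -1  -1   0   2   3   4   5   1   5  12  17
   19  20  28  33  32  42]
 [ -5  -4  -4  -4  -7  -6  -4  -4  -3  -4  -4  -6  -4  -5  -3  -3  -2  -1
    0  -1  -1   1   0   1]]
```

Run:
```python
from h import *
g=cv2.cvtColor(cv2.imread("pics/top3.png"),cv2.COLOR_BGR2GRAY).astype(float)
g=cv2.GaussianBlur(g,(0,0),.7)
def edge(cols,P,Q,z,sgn,lab):
    pts=[]
    for c in cols:
        r0=P[1]+(Q[1]-P[1])*(c-P[0])/(Q[0]-P[0]);rr=np.arange(r0-3.5,r0+3.5,.1)
        v=np.interp(rr,np.arange(g.shape[0]),g[:,c]);d=np.maximum(sgn*np.gradient(v),0)
        d[d<.5*d.max()]=0;pts.append((c,(rr*d).sum()/d.sum()))
    w=onz("top",pts,z)[:,:2];w=(w-WP)@R2(WY)*1000
    k=np.polyfit(w[:,1],w[:,0],1);res=w[:,0]-np.polyval(k,w[:,1]);ok=abs(res)<1.2*res.std()+.2
    k=np.polyfit(w[ok,1],w[ok,0],1);print(lab,"heading rel",-np.degrees(np.arctan(k[0])).round(2),"x at y=0",k[1].round(1),"rms",res[ok].std().round(2),ok.sum())
# plate front (bright->bed darker going down)
edge(range(283,324),(279.2,181),(326,184),.024,-1,"plate front")
# plate rear (going down: dark fence-> bright plate)
edge([*range(284,290),*range(311,326)],(281.6,146.1),(328.3,148.7),.024,1,"plate rear")
# fence foot: dark -> bed bright
edge([*range(230,278),*range(333,368)],(226,140.4),(371,150.2),.012,1,"fence foot")
# bed front edge bright->dark
edge(range(222,330),(214.5,230),(370.5,240.5),.012,-1,"bed front")
```

```text
plate front heading rel -0.19 x at y=0 -63.5 rms 0.42 34
plate rear heading rel 0.06 x at y=0 35.2 rms 0.93 18
fence foot heading rel 0.0 x at y=0 35.8 rms 0.39 73
bed front heading rel -0.17 x at y=0 -209.2 rms 0.64 84
```

Plate flat against the fence (edge headings agree to 0.1–0.2°), contact and tip within about 0.5 mm along the fence. Next is the start button on the grey box.

Run:
```python
from h import *
delta([.535,-.2715],.153,84.9)
```

```text
tcp [ 0.5281 -0.2414  0.1813] head 84.88 twist -0.02 shift cm [-0.95 -2.94  2.83] F [-0.3  0.4 -1.5] w 0.67
```

Request:
drive_tool(
  targets=[
    [[-0.35,-1,0],0],
    [[-0.3,-1,0],0],
    [[-0.3,-0.94,0],0],
    [[0,0,0],0],
    [[0,0,1],0],
    [[0,0,1],0],
    [[0,0,0.8],0],
    [[0,0,0],0],
  ],
  fingers=1,
)

```text
time: 17.42
tcp_pos: [0.5342, -0.2714, 0.1522]
tcp_rot: [[-0.996, 0.089, -0.001], [0.089, 0.996, 0.001], [0.002, 0.001, -1.0]]
contact_force: [0.1, -0.0, 0.4]
width: -0.002
gripper_force: 0.0
```

Request:
drive_tool(
  targets=[
    [[0,0,0.2],0],
    [[0,0,0.2],0],
    [[0,0,0.2],0],
  ],
)

```text
time: 17.8
tcp_pos: [0.5347, -0.2718, 0.1474]
tcp_rot: [[-0.996, 0.089, 0.001], [0.089, 0.996, -0.0], [-0.001, -0.0, -1.0]]
contact_force: [-0.1, -0.2, 2.5]
width: -0.002
gripper_force: 1.1
```

Request:
drive_tool(
  targets=[
    [[0,0,0.2],0],
    [[0,0,0.2],0],
  ],
)

```text
time: 18.05
tcp_pos: [0.5347, -0.2719, 0.1434]
tcp_rot: [[-0.996, 0.089, 0.0], [0.089, 0.996, -0.0], [-0.001, -0.0, -1.0]]
contact_force: [-0.7, -0.1, 4.6]
width: -0.002
gripper_force: 2.2
```

Request:
drive_tool(
  targets=[
    [[0,0,0.15],0],
    [[0,0,0.1],0],
    [[0,0,0],0],
  ],
)

```text
time: 18.42
tcp_pos: [0.5347, -0.2718, 0.1425]
tcp_rot: [[-0.996, 0.089, 0.001], [0.089, 0.996, -0.001], [-0.001, -0.001, -1.0]]
contact_force: [-4.6, 2.4, 21.3]
width: -0.004
gripper_force: 10.9
```

Bottomed out: the force jumped to 21 N after 6 mm of travel. Now I release, retreat and check.

Request:
drive_tool(
  targets=[
    [[0,0,-0.4],0],
    [[0,0,-1],0],
    [[0,0,-2],0],
    [[0,0,-3],0],
    [[0,0,-3],0],
    [[1,-2,0],0],
    [[0,0,0],0],
    [[0,0,0],0],
  ],
)

```text
time: 19.42
tcp_pos: [0.5223, -0.2907, 0.2338]
tcp_rot: [[-0.996, 0.09, -0.001], [0.09, 0.996, 0.001], [0.002, 0.001, -1.0]]
contact_force: [-0.0, 0.2, 1.2]
width: -0.001
gripper_force: 0.0
```

Run:
```python
from h import *
inw()
cv2.imwrite("pics/top4.png",arm.snapshot("top")[:,:,::-1])
a,b=[cv2.imread(f"pics/top{i}.png").astype(int) for i in(3,4)]
d=abs(a-b).max(2)
for n,(x0,x1,y0,y1) in dict(plate=(275,332,140,190),bin=(165,208,175,222),wrench=(183,205,100,170),spare=(390,408,144,162)).items():
    print(n,"mean change",d[y0:y1,x0:x1].mean().round(1), "vs start",abs(b-cv2.imread("pics/top0.png").astype(int)).max(2)[y0:y1,x0:x1].mean().round(1))
crop("pics/top4.png","pics/c6.png",165,95,260,145,3)
```

```text
tcp in welder mm [-116.5 -307.5] z 0.2338 head rel 89.96 F [-0.   0.2  1.2]
plate mean change 3.0 vs start 36.4
bin mean change 4.2 vs start 11.2
wrench mean change 3.1 vs start 11.9
spare mean change 3.8 vs start 11.1
```

View pics/c6.png

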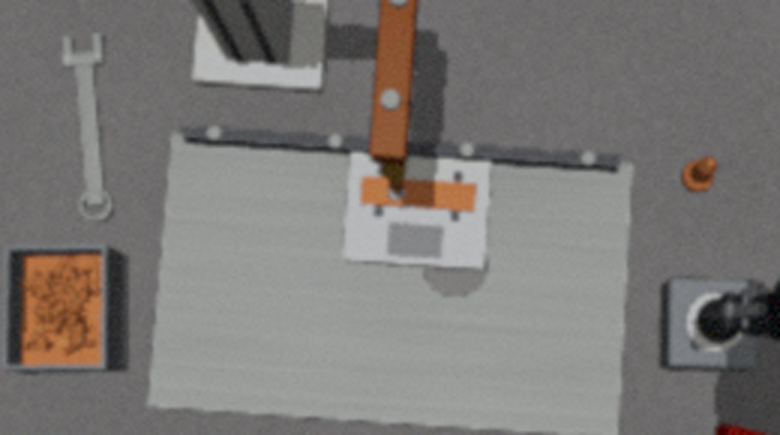

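The plate's rear edge is on the fence (crop 350–490, row 155) with the contact under the tip at (397,192). The bin, wrench and spare electrode are in place, the button is released and the arm is clear, so I'm handing in.

```bash
python3 -c "
from workcell import arm
print(arm.sign_off())"
```

```text
the job is handed in; nothing more can be done
None
```

I pushed the plate flat against the fence with its contact under the electrode tip (within about 0.5 mm along the fence by camera), then pressed and released the start button and handed the job in at about 19.5 s, with the bin, spare electrode and wrench where they were.

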